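# Unlock and open the studio cash box

## Task

Open the studio's cash box: bring the left dial to 3, then the right dial to 2 (left and right as the robot faces the box). The lock is worn, so feel slowly up to half a number to both sides of each mark until the dial catches, and never force a dial that has caught (no more than 0.18 N m on a knob). When the bar has sprung back from the lid, raise the lid by its handle to between 65 and 85 degrees, let go, and leave the things around the box where they are.

Things in the scene. Friction and masses are not known exactly. Their poses are not given: they have to be found in the camera images.
- cashbox: Dark steel cash box, screwed to the bench: 260 mm deep (its x), 270 wide (its y), 66 high. Origin: centre of its underside; x points from the dials to the lid's hinge (away from the robot), y to the robot's left, z up. Its front deck carries two dials at own x = -85 mm, y = +62 (left, a) and -62 (right, b); behind them lie the spring bar and the lidded coin well.
- dial_a (a joint): Angle of the left dial (rad), growing counter-clockwise from above; number k is at the white index at k x 0.785, so 3 is 2.356. Range -0.3 to 6.0; turns easily (0.02 to 0.06 N m), no spring-back. When caught it moves no more than about 0.05 rad either way.
- dial_b (a joint): Angle of the right dial, same in every way; number 2 is 1.571. It can catch only after the left dial is caught, and it starts above its number, the left one below.
- centre_a (a point): Centre of the left dial's face, a black disc 68 mm across, 90 mm above the bench; turns with the dial. Eight white marks: the long bold one (point's -x) is 0, the others count 1 to 7 clockwise round the face, so counter-clockwise turning brings higher numbers to the index, a fixed white post on the robot's side of the dial.
- centre_b (a point): Centre of the right dial's face, the same. Both locks are worn: a dial's gate meets its tooth up to 0.38 rad (half a number) to either side of the marked number, a new amount each time and for each dial. The tooth falls in by itself when the dial is turned slowly (under 0.5 rad/s) across it.
- knob_a (a joint): Twist of the left knob against its dial (rad, + counter-clockwise). The knob drives the dial through a springy shaft of 2 N m per rad, so this shows the torque put on: 0.09 rad is 0.18 N m, the most the lock may bear.
- knob_b (a joint): Twist of the right knob against its dial, the same.
- grip_a (a point): Grip point of the left knob, on the dial's axis 114 mm above the bench. The knob is a plain aluminium bar 46 mm long along this point's x, 12 mm thick (its y), 33 mm tall (91 to 124 mm above the bench), turning with the dial. Its -x end, with a thin black line on top, points at the dial's 0 mark and faces the index when the dial reads 0.
- grip_b (a point): The same point of the right knob.
- bar_mid (a point): Middle of the top of the spring bar: bright steel, 262 mm long across the box, 14 wide, 8 thick, top 81 mm above the bench, lying over the lid's front edge. A 3 N spring pulls it to the dials (box -x); its two teeth rest on the dials' brass cams. It starts at box x = -35 mm; freed, it stands at -48 mm, clear of the lid.
- bar (a joint): Travel of the spring bar towards the dials (m): 0 to 0.001 locked, about 0.0065 once the left dial has caught (first jump), 0.013 once the right has caught too (second jump): then the lid is free.
- lid (a joint): Opening angle of the lid (rad): 0 shut, 1.6 at its stop. Steel plate 161 mm deep, 250 wide, 5 thick, 0.25 kg, hinged along its far edge; its stiff hinge holds it where it is left. It takes about 5 N up at the handle.
- lid_handle (a point): Middle of the lid's handle: round steel rod, 10 mm in diameter, 110 mm long across the box (along y), 35 mm clear of the lid on a post at each end; 111 mm above the bench when shut. It lies 115 mm in front of and 45 mm above the hinge line and swings about it; lightly gripped, it turns between the fingers.
- lid_hinge (a point): Middle of the lid's hinge line (along the box's y), 66 mm above the bench.
- tape_roll: Bystander: roll of paper tape, 70 mm across, 24 mm high, right of the box.
- paint_jar: Bystander: small paint jar, 52 mm across, 65 mm high, left of the box.
- medium_bottle: Bystander: amber bottle, 44 mm across, 110 mm high, left of the box farther back.
- mixing_bowl: Bystander: white mixing bowl, 84 mm across, 35 mm high, right of the box farther back.
- eraser: Bystander: eraser, 45 x 22 x 13 mm, left of the box.

How it is judged (in metres and radians):
On the way, in this order (a step that is already met when the one before it is completed fails the run):
1. the left dial is caught at its number and the bar has made its first jump (value of joint bar above 0.0045 m and value of joint dial_a between 1.9 and 2.81 rad), for 0.2 s.
2. the right dial is caught at its number and the bar has sprung clear of the lid (value of joint bar above 0.0105 m and value of joint dial_b between 1.11 and 2.03 rad), for 0.2 s.
3. the lid is raised past 60 degrees (value of joint lid above 1.04 rad), for 0.2 s.
At the end, for the whole second after the job is handed in: The lid stands still between 60 and 90 degrees open (1.04 to 1.57 rad), released; the bar is drawn back at least 10.5 mm, the left dial still at 3 and the right dial at 2 (caught within 0.45 rad of the mark), and every bystander is within 30 mm of where it stood (all of step 2 and value of joint lid between 1.04 and 1.57 rad and velocity of joint lid between -0.05 and 0.05 rad/s and value of joint dial_a between 1.9 and 2.81 rad and distance of each of tape_roll, paint_jar, medium_bottle, mixing_bowl, eraser from where it was at the start of the episode below 0.03 m); the robot touches nothing.
It fails at once if more than 0.18 N m put on the left knob (0.09 rad of twist) (value of joint knob_a above 0.09 rad or value of joint knob_a below -0.09 rad).
It fails at once if more than 0.18 N m put on the right knob (0.09 rad of twist) (value of joint knob_b above 0.09 rad or value of joint knob_b below -0.09 rad).
It fails at once if a bystander pushed more than 30 mm (distance of any of tape_roll, paint_jar, medium_bottle, mixing_bowl, eraser from where it was at the start of the episode above 0.03 m).
It fails at once if a standing bystander knocked over (angle between any of paint_jar, medium_bottle, mixing_bowl's own z axis and vertical above 0.6 rad).
It also fails if it takes over 72 s, if anything falls off the work surface, if the arm or the gripper's body presses on something with over 40 N, if the wrist force passes 120 N, or if a joint passes its speed limit or range.

## Robot

A 7-joint arm with a two-finger parallel gripper is mounted at the origin on the work surface. World frame = base frame: x ahead of the robot, y to its left, z up, the work surface at z = 0. Lengths are in m, angles in degrees, forces in N, time in s.
With the tool pointing down it reaches from about 0.425 to 0.925 m from the base axis. Payload 6.8 kg.
Tool frame: the origin (TCP) lies at the very end of the fingers, on their centre line; the grasp point (between the pads) lies arm.grip_point_offset behind it (arm.grip_point_offset is the distance from the TCP to the grasp point, in m); x points along the fingers, z is the direction in which the jaws open and shut, and the axes are right-handed (so a half turn about x gives the same grasp; the last joint's range is limited). The gripper opens to 85 mm and grips with 20 to 120 N. Pads are 22 mm wide; open, the fingers measure 114 mm over their backs; the gripper's body (76 mm by 85 mm) begins 54 mm behind the grasp point. The pads swing forward as they close: fully open they stand 13 mm farther back than shut.
Start: joints at [65.999, 27.33, 1.283, 89.118, -0.659, 63.558, -4.761], TCP at [0.206, -0.643, 0.231] pointing down, gripper open.
Joint ranges: [-169.35, 169.35], [-19.33, 120.38], [-80.79, 83.38], [13.8, 139.57], [-78.32, 258.32], [9.67, 109.79], [-169.56, 169.56]. Speed limits (degrees/s): [136.94, 136.94, 180, 180, 180, 180, 180].

## Interface

Orientations are given as a 3x3 rotation matrix whose columns are the frame's x, y, z axes.
In Python, from plant import sensors, optics, arm gives the robot as it stands. The module is installed in compiled form; this text tells all that it offers.
- The arm moves only by the tool servo_tool, never from a script. Its argument "targets" is a list of rows, each a list of 5 numbers: the shift along the tool's x, y, z in cm, then the turn about the tool's x in rad, then the finger opening in cm, from 0 to 8.54. A call has 1 to 20 rows; each row shifts and turns the pose as measured when the row begins, along the tool's axes as they then stand; what a row does not reach is not made up. A row lasts 1/12 s, in which the tool goes at most 41.7 mm and 7.16 degrees, less where a joint would pass 70% of its speed; a pose out of reach is approached as far as the arm can. A call with a gripper value outside its range is refused whole. The fingers move at their own pace and stop on an object; "newtons" is the grip in N (left out, the last holds). Time passes only in rows, so rows that do not move let the fingers close. It gives the time, the measured TCP pose, the force and the opening at its end, in the units of the state.
- sensors.observe(): the state, without advancing time (a new reading comes with each control period).
- optics.camera(name): name is "side" or "top" or "wrist"; returns (picture, depth): 384x512x3 uint8, red, green, blue; 384x512 float32, m along the optical axis (not along the pixel's ray), 0 where there is no reading.
- optics.camera_model(name): a dict with "vfov" (degrees; the focal length in pixels is half the picture's height over the tangent of half this angle, whatever the lens; pixels are square), "cx", "cy" (the principal point, pixels), "pose" (4x4, takes a point from camera to world coordinates); the wrist camera has in their place "T_tool_cam" (4x4, takes a point from camera to tool coordinates, whose origin is the TCP and whose axes are the tool frame's). Camera axes: x right, y up, looking along -z (the intrinsics and any distortion apply to the point x, -y, -z); pixel columns grow to the right and rows downward; lengths in m; the calibration is good to about 2 mm. A picture is of the moment at which its call begins: read the wrist's pose just before it. camera_model takes no time and is no camera call.
- arm.finish_job(): hands the job in, once; it reports no verdict.
The state is a dict: "time_s": time; "joint_positions": joint angles; "joint_vel": joint speeds; "joint_efforts": joint torques, N m; "tcp_pos": TCP position; "tcp_rot": TCP orientation; "force": force on the tool from outside, world axes, zero at the start; "torque": the same for the moment, N m; "gripper_width": opening from 0.0 (shut) to 1.0 (fully open).
Only numpy, scipy, OpenCV 4.12 (cv2) and the standard library are available. Lean on these libraries where they do the work, as an engineer would, in place of code of your own. Each camera call takes 0.05 s, during which the arm holds its last target.

## Working session

There is one attempt and no reset: what is moved stays moved. The work goes in short steps, Python scripts to look and compute and a tool call to move; the robot and the scene stay as the last step left them, time stands still between calls to the robot, and variables do not carry over. Pictures are saved under pics/ and viewed, and the job is handed in when it is done.

Besides the shell and the picture viewer there is one more tool, called after "Emit:" by a JSON object that holds its "fn" and its "kwargs". servo_tool: Moves the arm, as the interface text tells. Its arguments: {"type":"object","properties":{"targets":{"type":"array"},"newtons":{"type":"number"}},"required":["targets"]}

```bash
mkdir -p pics
cat > h.py <<'E'
import numpy as np, cv2
from plant import sensors, optics, arm
def save(n,im): cv2.imwrite('pics/'+n+'.png', im[:,:,::-1])
E
python3 - <<'E'
from h import *
np.set_printoptions(precision=4,suppress=True)
s=sensors.observe(); print(s)
print(arm.grip_point_offset)
for n in ['top','side','wrist']:
    m=optics.camera_model(n); print(n,m)
for n in ['top','side']:
    p,d=optics.camera(n); save(n+'0',p); np.save(n+'0d.npy',d); np.save(n+'0.npy',p)
E
```

```text
{'time_s': 0.0, 'joint_positions': array([65.9993, 27.3753,  1.2795, 89.177 , -0.6592, 63.557 , -4.7618]), 'joint_vel': array([ 0.0547,  0.0728,  0.0365, -0.0805, -0.0856,  0.12  ,  0.0389]), 'joint_efforts': array([  0.    , -59.6448,   1.6075, -28.1197,   0.0123,   0.0091,
        -0.    ]), 'tcp_pos': array([ 0.2062, -0.6421,  0.2303]), 'tcp_rot': array([[-0.0007,  0.9521,  0.3058],
       [ 0.0017,  0.3058, -0.9521],
       [-1.    , -0.0001, -0.0018]]), 'force': array([-0.5529, -0.6077, -0.7027]), 'torque': array([-0.0142, -0.0168,  0.0391]), 'gripper_width': 0.9994589553140788}
0.0187
top {'vfov': 54.39953468449502, 'cx': 255.28176658074517, 'cy': 196.00901820015062, 'pose': array([[-0.0047,  0.9807, -0.1955,  0.4312],
       [-0.9999, -0.007 , -0.0111,  0.043 ],
       [-0.0122,  0.1954,  0.9806,  0.9606],
       [ 0.    ,  0.    ,  0.    ,  1.    ]])}
side {'vfov': 42.83447597588001, 'cx': 254.21274354616347, 'cy': 186.39578463041022, 'pose': array([[-0.7286,  0.5249, -0.4401,  0.154 ],
       [-0.6847, -0.574 ,  0.449 ,  0.5563],
       [-0.0169,  0.6285,  0.7776,  0.9171],
       [ 0.    ,  0.    ,  0.    ,  1.    ]])}
wrist {'vfov': 60.825123987304714, 'cx': 253.6722608485982, 'cy': 194.1406519340639, 'T_tool_cam': array([[-0.0004,  0.3262, -0.9453, -0.1411],
       [ 0.0001,  0.9453,  0.3262,  0.084 ],
       [ 1.    , -0.    , -0.0004, -0.    ],
       [ 0.    ,  0.    ,  0.    ,  1.    ]])}
```

View pics/top0.png

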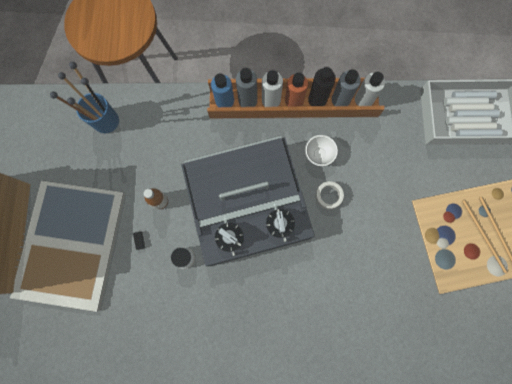

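View pics/side0.png

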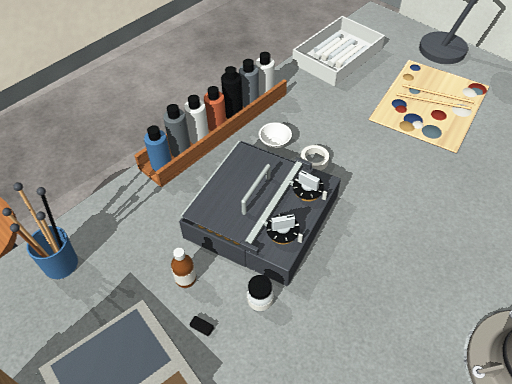

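```bash
cat >> h.py <<'E'
def K(m,h=384):
    f=h/2/np.tan(np.radians(m['vfov']/2)); return f
def ray(m,u,v,T=None):
    T=m['pose'] if T is None else T
    f=K(m); d=np.array([(u-m['cx'])/f,-(v-m['cy'])/f,-1.0])
    return T[:3,3].copy(), T[:3,:3]@d
def onplane(m,u,v,z,T=None):
    o,d=ray(m,u,v,T); return o+d*(z-o[2])/d[2]
def proj(m,P,T=None):
    T=m['pose'] if T is None else T
    q=T[:3,:3].T@(np.asarray(P)-T[:3,3]); f=K(m)
    return np.array([m['cx']+f*q[0]/-q[2], m['cy']-f*q[1]/-q[2]])
def tcpT(s):
    T=np.eye(4); T[:3,:3]=s['tcp_rot']; T[:3,3]=s['tcp_pos']; return T
def wristT(s): return tcpT(s)@np.asarray(optics.camera_model('wrist')['T_tool_cam'])
E
python3 - <<'E'
from h import *
p=np.load('top0.npy'); save('topc',cv2.resize(p[130:275,170:350],None,fx=4.4,fy=4.1,interpolation=cv2.INTER_CUBIC)[:595])
c=cv2.resize(p[180:270,190:320],None,fx=6,fy=6,interpolation=cv2.INTER_CUBIC); save('topd',c)
q=np.load('side0.npy'); save('sided',cv2.resize(q[155:255,240:350],None,fx=6,fy=6,interpolation=cv2.INTER_CUBIC)[:600])
d=np.load('top0d.npy'); m=optics.camera_model('top')
for (u,v) in [(229,237),(280,223),(245,190),(250,210),(210,180),(300,300),(229,250)]:
    o,r=ray(m,u,v); print(u,v,o+r*d[v,u])
E
```

```text
229 237 [0.50518936 0.11198473 0.12080855]
280 223 [ 0.53515955 -0.00258101  0.12811326]
245 190 [0.61397222 0.07632874 0.11570712]
250 210 [0.57253367 0.06572324 0.08159912]
210 180 [0.64886875 0.16371496 0.0730179 ]
300 300 [ 0.35875664 -0.05596337 -0.00156916]
229 250 [0.47778969 0.11404964 0.09233801]
```

View pics/topd.png

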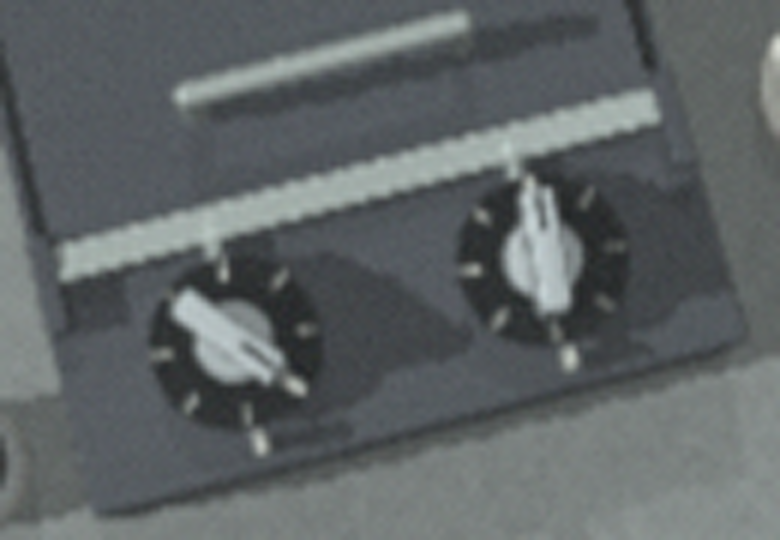

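View pics/sided.png

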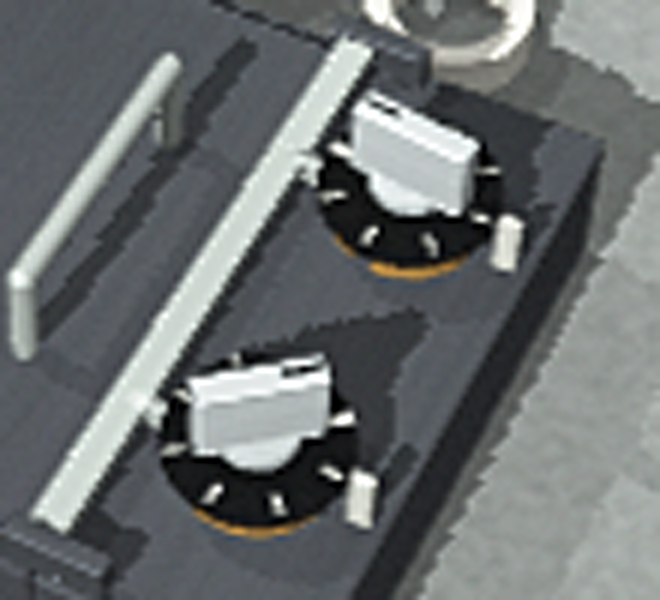

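Run:
```python
from h import *
np.set_printoptions(precision=4,suppress=True)
mt=optics.camera_model('top'); ms=optics.camera_model('side')
pt=np.load('top0.npy'); ps=np.load('side0.npy')
# bar: bright pixels; fit ends
def px(u6,v6): return u6/6-0.5*0+190, v6/6+180
for nm,a in dict(disca=(236,341),discb=(543,258),idxa=(260,438),idxb=(570,355),zeroa=(297,385),zerob=(529,182)).items():
    print(nm, onplane(mt,*px(*a),0.090))
def pxs(u,v): return u/6+240, v/6+155
for nm,a in dict(disca=(258,440),discb=(411,185),za=(325,370)).items():
    print('side',nm, onplane(ms,*pxs(*a),0.090))
print('bar', onplane(mt,*px(66,262),.081),onplane(mt,*px(658,107),.081))
print('bar s', onplane(ms,*pxs(52,520),.081),onplane(ms,*pxs(355,48),.081))
print('handle',onplane(mt,*px(183,96),.116),onplane(mt,*px(463,20),.116))
print('handle s',onplane(ms,*pxs(22,275),.116),onplane(ms,*pxs(170,62),.116))
```

```text
disca [0.5083 0.1137 0.09  ]
discb [ 0.5399 -0.0058  0.09  ]
idxa [0.471  0.1042 0.09  ]
idxb [ 0.5021 -0.0156  0.09  ]
zeroa [0.4912 0.09   0.09  ]
zerob [ 0.5699 -0.0009  0.09  ]
side disca [0.5041 0.119  0.09  ]
side discb [ 0.5363 -0.002   0.09  ]
side za [0.5061 0.0815 0.09  ]
bar [0.5406 0.182  0.081 ] [ 0.6013 -0.0533  0.081 ]
bar s [0.5375 0.1853 0.081 ] [ 0.5986 -0.0457  0.081 ]
handle [0.6002 0.1329 0.116 ] [0.6294 0.0249 0.116 ]
handle s [0.5973 0.1361 0.116 ] [0.6251 0.0299 0.116 ]
```

Emit:
{"fn": "servo_tool", "kwargs": {"targets": [[-0.2,3.4,-1.8,0,5],[-0.2,3.4,-1.8,0,5],[-0.2,3.4,-1.8,0,5],[-0.2,3.4,-1.8,0,5],[-0.2,3.4,-1.8,0,5],[-0.2,3.4,-1.8,0,5],[-0.2,3.4,-1.8,0,5],[-0.2,3.4,-1.8,0,5]]}}

```text
time_s: 0.77
tcp_pos: [0.4176, -0.4215, 0.2409]
tcp_rot: [[-0.011, 0.959, 0.285], [0.003, 0.285, -0.959], [-1.0, -0.01, -0.006]]
force: [0.8, 0.2, 0.2]
gripper_width: 0.583
```

```bash
cat >> h.py <<'E'
def go(pos,yawdeg=None):
    """shift needed in tool frame cm, and turn rad to bring tool z to world yaw"""
    s=sensors.observe(); R=s['tcp_rot']; d=R.T@(np.asarray(pos)-s['tcp_pos'])*100
    y=np.degrees(np.arctan2(R[1,2],R[0,2]))
    print('t',round(s['time_s'],2),'tcp',s['tcp_pos'].round(4),'yaw',y.round(2),'J',s['joint_positions'].round(1),'w',round(s['gripper_width']*8.54,2),'F',s['force'].round(2),'T',s['torque'].round(3))
    print('shift cm',d.round(2), 'dist',np.linalg.norm(d).round(2))
    if yawdeg is not None:
        e=(yawdeg-y+180)%360-180; print('turn rad',-np.radians(e).round(3))
E
python3 -c "
from h import *
go([.506,.116,.23],-35.8)"
```

```text
t 0.77 tcp [ 0.4176 -0.4215  0.2409] yaw -73.46 J [ 42.5  19.6  -4.3  99.4   2.   61.7 -36. ] w 4.98 F [0.81 0.23 0.15] T [-0.015 -0.087 -0.028]
shift cm [  1.15  23.79 -49.  ] dist 54.49
turn rad -0.657
```

Emit:
{"fn": "servo_tool", "kwargs": {"targets": [[0,1.7,-3.5,0,5],[0,1.7,-3.5,0,5],[0,1.7,-3.5,0,5],[0,1.7,-3.5,0,5],[0,1.7,-3.5,0,5],[0,1.7,-3.5,0,5],[0,1.7,-3.5,0,5],[0,1.7,-3.5,0,5],[0,1.7,-3.5,0,5],[0,1.7,-3.5,0,5],[0,0,0,-0.11,5],[0,0,0,-0.11,5],[0,0,0,-0.11,5],[0,0,0,-0.11,5],[0,0,0,-0.11,5],[0,0,0,-0.11,5]]}}

```text
time_s: 2.1
tcp_pos: [0.4821, -0.0035, 0.2383]
tcp_rot: [[-0.014, 0.543, 0.84], [0.006, 0.84, -0.543], [-1.0, -0.002, -0.015]]
force: [-0.4, -0.2, 0.1]
gripper_width: 0.591
```

```bash
python3 -c "
from h import *
s=sensors.observe(); p,d=optics.camera('wrist'); save('w1',p); np.savez('w1.npz',p=p,d=d,T=wristT(s))
go([.506,.116,.23],-35.8)"
```

```text
t 2.15 tcp [ 0.482  -0.0036  0.2382] yaw -32.48 J [ 15.5  10.8 -24.9 112.4   4.7  58.6 -44. ] w 5.02 F [-0.09  0.53 -0.95] T [-0.001  0.011  0.004]
shift cm [ 0.87 11.37 -4.38] dist 12.22
turn rad 0.058
```

View pics/w1.png

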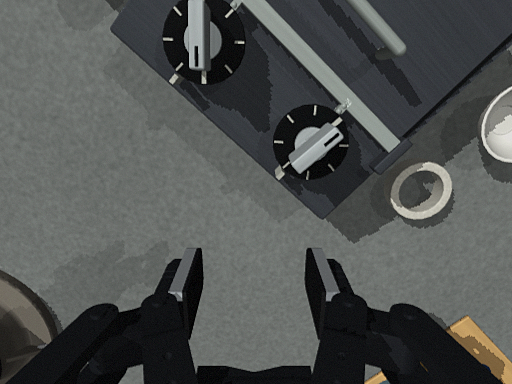

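Run:
```python
from h import *
np.set_printoptions(precision=4,suppress=True)
m=optics.camera_model('wrist'); z=np.load('w1.npz'); p,d,T=z['p'],z['d'],z['T']
g=p.max(2).astype(int)
mask=((g<35)).astype(np.uint8)
n,l,st,c=cv2.connectedComponentsWithStats(mask)
for i in range(1,n):
    if st[i,4]>150: print(st[i],c[i])
save('w1c',np.hstack([cv2.resize(p[0:90,150:250],None,fx=4,fy=4,interpolation=cv2.INTER_CUBIC),cv2.resize(p[95:185,260:360],None,fx=4,fy=4,interpolation=cv2.INTER_CUBIC)]))
```

```text
[ 162    0   85   95 3575] [205.8545  42.6386]
[402  34 110 104 619] [458.1971  85.6349]
[ 273  104  112   83 2975] [311.8027 140.2696]
[    0   248   503   136 27075] [247.1939 342.0513]
```

View pics/w1c.png

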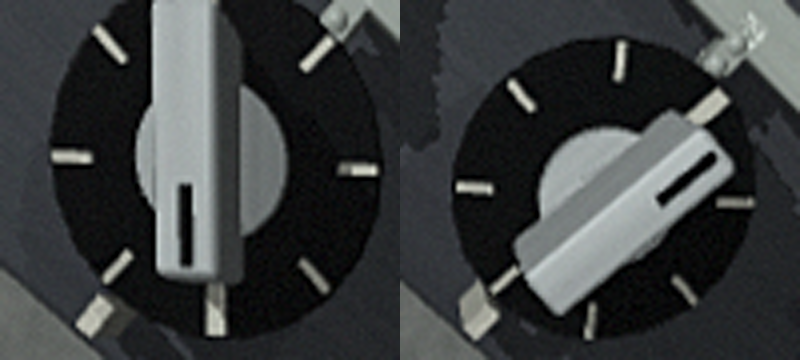

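Run:
```python
from h import *
np.set_printoptions(precision=4,suppress=True)
m=optics.camera_model('wrist'); z=np.load('w1.npz'); p,d,T=z['p'],z['d'],z['T']
A=onplane(m,203.1,39.9,.09,T);B=onplane(m,310.9,142.9,.09,T)
print(A,B,np.linalg.norm(A-B)); v=A-B; yaw=np.degrees(np.arctan2(v[1],v[0]))-90; print(yaw)
def P(u,v,o,zz): return onplane(m,(u+.5)/4-.5+o[0],(v+.5)/4-.5+o[1],zz,T)
oa=(150,0); ob=(160,95)
ang=lambda v:np.degrees(np.arctan2(v[1],v[0]))
za=P(216,315,oa,.09); zb=P(711,105,ob,.09)
for n,c,q in(('a',A,za),('b',B,zb)):
    a=ang(q-c); print(n,a,np.radians((a-180-yaw)%360))
# knob top lines z=.124
print('line a',ang(P(185,263,oa,.124)-P(185,190,oa,.124)),'edge',ang(P(158,270,oa,.124)-P(154,10,oa,.124)), P(188,180,oa,.124))
print('line b',ang(P(712,158,ob,.124)-P(663,201,ob,.124)))
# opposite marks
print('marks a',ang(P(358,169,oa,.09)-P(70,157,oa,.09)),ang(P(314,276,oa,.09)-P(110,43,oa,.09)))
print('marks b',ang(P(735,202,ob,.09)-P(474,188,ob,.09)),ang(P(711,105,ob,.09)-P(506,280,ob,.09)))
# knob tops from depth
for n,c in(('a',A),('b',B)):
    uv=proj(m,[c[0],c[1],.124],T); print(uv, d[int(uv[1]),int(uv[0])]); 
    o,r=ray(m,*uv,T); print(o+r*d[int(uv[1]),int(uv[0])])
go([A[0],A[1],.2],0)
```

```text
[0.5085 0.1166 0.09  ] [ 0.5403 -0.0029  0.09  ] 0.12358287867928078
14.879829197528778
a -124.90886520066512 0.7018196792771562
b 8.564941577617331 3.0313770727289104
line a -126.18506972319382 edge -125.62921291537123 [0.5053 0.1107 0.124 ]
line b 10.6311175438011
marks a -35.11672849080845 -80.4797626016669
marks b -35.78258460819152 9.352823548672804
[195.3696  34.2781] 0.23312666
[0.5084 0.1169 0.1223]
[317.39   150.6872] 0.2597979
[ 0.5403 -0.0035  0.1218]
t 2.15 tcp [ 0.482  -0.0036  0.2382] yaw -32.48 J [ 15.5  10.8 -24.9 112.4   4.7  58.6 -44. ] w 5.02 F [-0.09  0.53 -0.95] T [-0.001  0.011  0.004]
shift cm [ 3.86 11.56 -4.16] dist 12.88
turn rad -0.567
```

Emit:
{"fn": "servo_tool", "kwargs": {"targets": [[0,2.8,-1.0,0,4],[0,2.8,-1.0,0,4],[0,2.8,-1.0,0,4],[0,2.8,-1.0,0,4],[2.5,0,0,0.05,4],[2.5,0,0,0,4],[0,0,0,0,4]]}}

```text
time_s: 2.73
tcp_pos: [0.5096, 0.1161, 0.1868]
tcp_rot: [[-0.013, 0.599, 0.8], [0.007, 0.801, -0.599], [-1.0, -0.002, -0.014]]
force: [-1.0, -0.1, 0.9]
gripper_width: 0.469
```

```bash
python3 -c "
from h import *
s=sensors.observe(); p,d=optics.camera('wrist'); save('w2',p); np.savez('w2.npz',p=p,d=d,T=wristT(s))
go([.508,.1163,.1],-35.4)"
```

```text
t 2.78 tcp [0.5104 0.116  0.1887] yaw -36.84 J [  3.4  18.4 -27.2 110.4   9.5  53.9 -65.2] w 3.94 F [-0.19 -0.32  0.37] T [ 0.026  0.032 -0.005]
shift cm [ 8.87 -0.11 -0.09] dist 8.87
turn rad -0.025
```

View pics/w2.png

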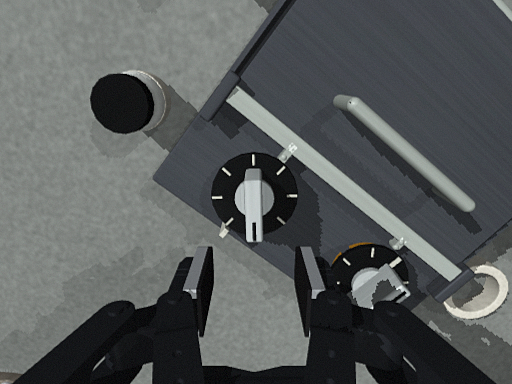

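Run:
```python
from h import *
m=optics.camera_model('wrist'); z=np.load('w2.npz'); p,d,T=z['p'],z['d'],z['T']
save('w2c',cv2.resize(p[140:250,200:310],None,fx=5,fy=5,interpolation=cv2.INTER_CUBIC))
```

```text
(no output)
```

View pics/w2c.png

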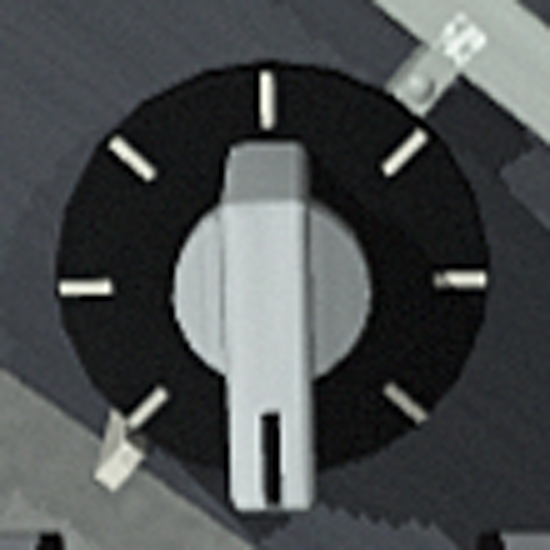

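Run:
```python
from h import *
m=optics.camera_model('wrist'); z=np.load('w2.npz'); T=z['T']
print(onplane(m,254.2,195.8,.09,T))
a=onplane(m,200+(270+.5)/5-.5,140+(508)/5,.124,T);b=onplane(m,200+(268+.5)/5-.5,140+200/5,.124,T)
print('top mid',(a+b)/2,np.linalg.norm(a-b),np.degrees(np.arctan2(*(a-b)[[1,0]])))
go([.5085,.1165,.1],-35.4)
```

```text
[0.50898865 0.11696543 0.09      ]
top mid [0.5092582  0.11749202 0.124     ] 0.04463307307777669 -126.4866614039936
t 2.78 tcp [0.5104 0.116  0.1887] yaw -36.84 J [  3.4  18.4 -27.2 110.4   9.5  53.9 -65.2] w 3.94 F [-0.19 -0.32  0.37] T [ 0.026  0.032 -0.005]
shift cm [ 8.87 -0.06 -0.06] dist 8.87
turn rad -0.025
```

Emit:
{"fn": "servo_tool", "kwargs": {"targets": [[2.5,0,0,-0.02,4],[2.5,0,0,0,4],[2.0,0,0,0,4],[1.2,0,0,0,4],[0,0,0,0,4]]}}

```text
time_s: 3.2
tcp_pos: [0.5144, 0.1148, 0.1105]
tcp_rot: [[-0.002, 0.591, 0.806], [0.007, 0.806, -0.591], [-1.0, 0.004, -0.006]]
force: [-0.2, 0.5, 0.4]
gripper_width: 0.468
```

```bash
python3 -c "
from h import *
s=sensors.observe(); p,d=optics.camera('wrist'); save('w3',p); np.savez('w3.npz',p=p,d=d,T=wristT(s))
go([.509,.117,.099],-35.6)"
```

```text
t 3.25 tcp [0.515  0.115  0.1117] yaw -36.24 J [  1.5  24.4 -25.4 114.   14.1  44.5 -68.2] w 4.02 F [-0.67  0.22 -0.61] T [-0.01   0.055 -0.01 ]
shift cm [ 1.27 -0.2  -0.6 ] dist 1.41
turn rad -0.011
```

View pics/w3.png

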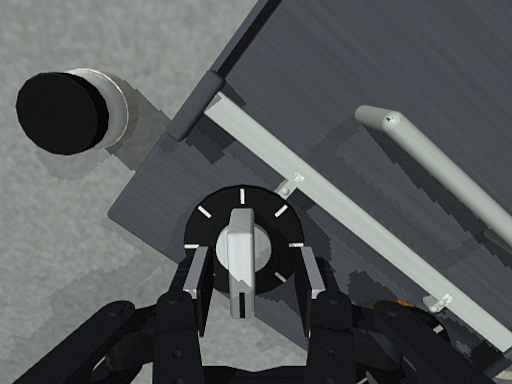

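Emit:
{"fn": "servo_tool", "kwargs": {"targets": [[0,-0.2,-0.6,-0.01,4],[1.0,0,0,0,4],[0,0,0,0,4]]}}

```text
time_s: 3.5
tcp_pos: [0.511, 0.1171, 0.1048]
tcp_rot: [[0.005, 0.584, 0.812], [0.008, 0.811, -0.584], [-1.0, 0.009, -0.001]]
force: [-0.8, -1.0, -0.4]
gripper_width: 0.47
```

```bash
python3 -c "
from h import *
s=sensors.observe(); p,d=optics.camera('wrist'); save('w4',p); np.savez('w4.npz',p=p,d=d,T=wristT(s))
go([.509,.117,.098],-35.6)"
```

```text
t 3.55 tcp [0.5115 0.1176 0.1057] yaw -35.74 J [  1.1  24.5 -25.4 114.9  14.6  43.2 -68.6] w 4.02 F [ 0.19 -0.06 -0.32] T [ 0.019 -0.021  0.028]
shift cm [ 0.77 -0.2  -0.17] dist 0.81
turn rad -0.002
```

View pics/w4.png

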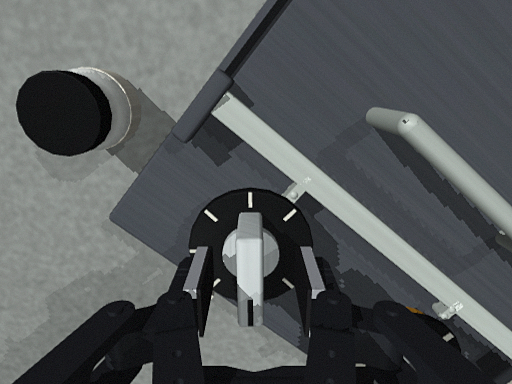

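Emit:
{"fn": "servo_tool", "kwargs": {"targets": [[0.8,-0.2,-0.2,0,4],[0,0,0,0,4],[0,0,0,0,3],[0,0,0,0,2],[0,0,0,0,1.2],[0,0,0,0,0.8],[0,0,0,0,0.8],[0,0,0,0,0.8]], "newtons": 30}}

```text
time_s: 4.22
tcp_pos: [0.5093, 0.1176, 0.0985]
tcp_rot: [[0.008, 0.584, 0.812], [0.009, 0.812, -0.584], [-1.0, 0.012, 0.001]]
force: [-0.1, 0.1, -0.1]
gripper_width: 0.133
```

```bash
cat >> h.py <<'E'
def look(n,mk=True):
    s=sensors.observe(); p,d=optics.camera('wrist'); save(n,p); np.savez(n+'.npz',p=p,d=d,T=wristT(s)); return p,d,wristT(s)
E
python3 -c "
from h import *
look('w5')
go([.509,.117,.098],-35.6)"
```

```text
t 4.27 tcp [0.5093 0.1176 0.0985] yaw -35.73 J [  0.9  24.9 -25.2 115.5  15.1  42.  -69.2] w 1.14 F [0.67 0.88 0.26] T [ 0.05  -0.036  0.049]
shift cm [ 0.05 -0.07  0.01] dist 0.08
turn rad -0.002
```

View pics/w5.png

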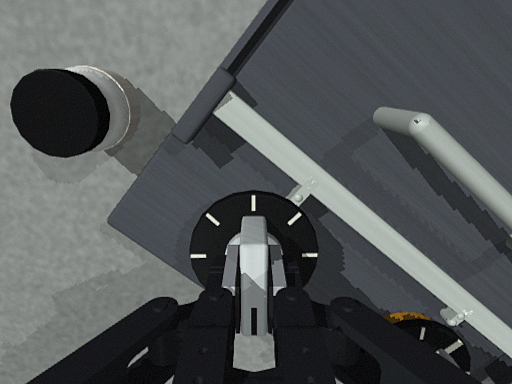

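Emit:
{"fn": "servo_tool", "kwargs": {"targets": [[0,0,0,-0.06,0.8],[0,0,0,-0.06,0.8],[0,0,0,-0.06,0.8],[0,0,0,-0.06,0.8],[0,0,0,-0.06,0.8],[0,0,0,-0.06,0.8],[0,0,0,-0.06,0.8],[0,0,0,-0.06,0.8]]}}

```text
time_s: 4.93
tcp_pos: [0.5087, 0.1179, 0.0985]
tcp_rot: [[0.007, 0.125, 0.992], [0.009, 0.992, -0.125], [-1.0, 0.01, 0.005]]
force: [-0.2, 0.3, -0.2]
gripper_width: 0.132
```

```bash
python3 -c "
from h import *
look('w6')
go([.509,.117,.098],-35.6)"
```

```text
t 4.98 tcp [0.5088 0.1179 0.0985] yaw -6.96 J [  6.2  26.2 -31.9 115.2  19.4  43.3 -44.2] w 1.14 F [0.13 0.07 0.94] T [-0.012  0.191 -0.096]
shift cm [ 0.05 -0.08  0.03] dist 0.1
turn rad 0.5
```

View pics/w6.png

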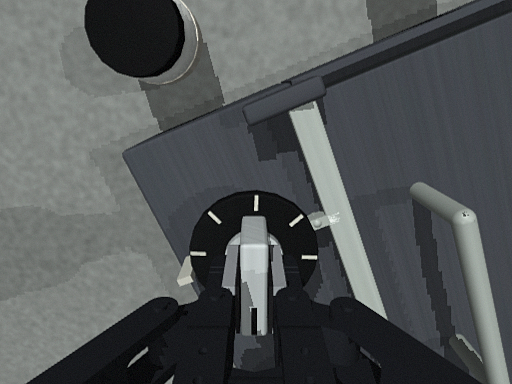

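Emit:
{"fn": "servo_tool", "kwargs": {"targets": [[0,0,0,-0.06,0.8],[0,0,0,-0.06,0.8],[0,0,0,-0.06,0.8],[0,0,0,-0.06,0.8],[0,0,0,-0.06,0.8],[0,0,0,-0.06,0.8],[0,0,0,-0.06,0.8],[0,0,0,-0.06,0.8],[0,0,0,-0.06,0.8],[0,0,0,-0.06,0.8]]}}

```text
time_s: 5.82
tcp_pos: [0.5079, 0.1178, 0.0985]
tcp_rot: [[0.004, -0.468, 0.883], [0.01, 0.883, 0.468], [-1.0, 0.007, 0.008]]
force: [0.1, -0.4, 0.7]
gripper_width: 0.135
```

```bash
python3 -c "
from h import *
look('w7')
go([.509,.117,.098],-35.6)"
```

```text
t 5.87 tcp [0.5079 0.1177 0.0984] yaw 28.13 J [ 12.6  28.2 -40.2 114.8  24.8  45.3 -13.8] w 1.15 F [-0.93 -0.34  2.21] T [-0.027  0.292 -0.045]
shift cm [ 0.04 -0.12  0.06] dist 0.14
turn rad 1.112
```

View pics/w7.png

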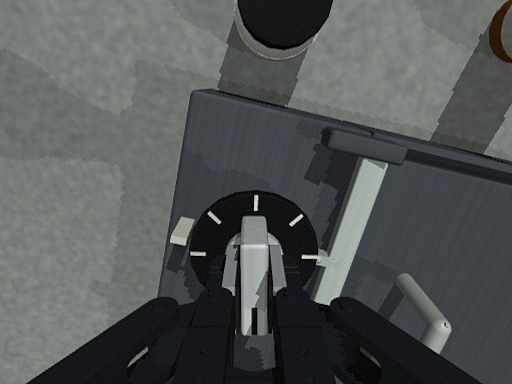

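```bash
cat >> h.py <<'E'
YB=np.radians(14.9); BX=np.array([np.cos(YB),np.sin(YB)]); BY=np.array([-np.sin(YB),np.cos(YB)])
def bar(p,T,C,ys,x0=25,x1=75):
    m=optics.camera_model('wrist'); xs=np.arange(x0,x1,.25)/1000
    out=[]
    for y in ys:
        U=np.array([proj(m,[*(np.array(C)+x*BX+y/1000*BY),.081],T) for x in xs],np.float32)
        v=cv2.remap(p.max(2),U[:,0][:,None],U[:,1][:,None],cv2.INTER_LINEAR).ravel().astype(float)
        k=v>125
        # longest run
        best=(0,0);st=None
        for i,b in enumerate(list(k)+[False]):
            if b and st is None: st=i
            if not b and st is not None:
                if i-st>best[1]-best[0]: best=(st,i)
                st=None
        out.append((xs[best[0]]*1000,xs[best[1]-1]*1000))
    return np.array(out)
def status(n,C,ys,barC=None):
    p,d,T=look(n); b=bar(p,T,C,ys); print('bar edges med',np.median(b,0),'spread',b.std(0).round(2))
    s=sensors.observe(); R=s['tcp_rot']; y=np.degrees(np.arctan2(R[1,2],R[0,2]))
    kn=np.radians((y-90-194.9)%360); print('t %.2f knob %.3f'%(s['time_s'],kn),'tcp',s['tcp_pos'].round(4),'F',s['force'].round(2),'T',s['torque'].round(3),'w',round(s['gripper_width']*8.54,2))
E
python3 - <<'E'
from h import *
for n in ['w5','w6','w7']:
    z=np.load(n+'.npz'); b=bar(z['p'],z['T'],[.509,.117],range(15,56,5)); print(n,b.round(2).tolist())
E
```

```text
w5 [[42.25, 55.25], [42.25, 55.25], [42.25, 55.25], [42.25, 55.25], [42.25, 55.25], [42.25, 55.5], [42.25, 55.5], [42.25, 55.5], [42.25, 55.5]]
w6 [[42.0, 55.0], [42.0, 55.0], [42.0, 55.0], [41.75, 55.0], [41.75, 55.0], [42.0, 55.0], [42.0, 55.0], [42.0, 55.0], [42.0, 55.0]]
w7 [[41.25, 54.25], [41.25, 54.25], [41.25, 54.25], [41.25, 54.25], [41.25, 54.25], [41.25, 54.25], [41.25, 54.25], [41.25, 54.25], [41.25, 54.25]]
```

Emit:
{"fn": "servo_tool", "kwargs": {"targets": [[0,0,0,-0.03,0.8],[0,0,0,-0.03,0.8],[0,0,0,-0.03,0.8],[0,0,0,-0.03,0.8]]}}

```text
time_s: 6.2
tcp_pos: [0.5078, 0.1177, 0.0985]
tcp_rot: [[0.003, -0.57, 0.821], [0.01, 0.821, 0.57], [-1.0, 0.006, 0.008]]
force: [-1.4, -0.1, 0.9]
gripper_width: 0.134
```

```bash
python3 -c "
from h import *
status('w8',[.509,.117],range(15,56,5))"
```

```text
bar edges med [41.25 54.25] spread [0.  0.1]
t 6.25 knob 1.920 tcp [0.5078 0.1177 0.0984] F [-0.66  0.3   0.78] T [-0.057  0.294 -0.066] w 1.16
```

Emit:
{"fn": "servo_tool", "kwargs": {"targets": [[0,0,0,-0.025,0.8],[0,0,0,-0.025,0.8]]}}

```text
time_s: 6.42
tcp_pos: [0.5077, 0.1176, 0.0985]
tcp_rot: [[0.003, -0.612, 0.791], [0.01, 0.791, 0.612], [-1.0, 0.006, 0.008]]
force: [-0.5, 0.9, 1.3]
gripper_width: 0.133
```

```bash
python3 -c "
from h import *
status('w9',[.509,.117],range(15,56,5))"
```

```text
bar edges med [41.25 54.  ] spread [0.12 0.12]
t 6.47 knob 1.971 tcp [0.5077 0.1177 0.0985] F [-0.01  0.67  1.15] T [ 0.065  0.283 -0.073] w 1.12
```

Emit:
{"fn": "servo_tool", "kwargs": {"targets": [[0,0,0,-0.025,0.8],[0,0,0,-0.025,0.8]]}}

```text
time_s: 6.63
tcp_pos: [0.5077, 0.1176, 0.0985]
tcp_rot: [[0.003, -0.654, 0.757], [0.01, 0.757, 0.654], [-1.0, 0.006, 0.009]]
force: [-1.5, 0.4, 0.9]
gripper_width: 0.134
```

```bash
python3 -c "
from h import *
status('w10',[.509,.117],range(15,56,5))"
```

```text
bar edges med [41. 54.] spread [0.08 0.  ]
t 6.68 knob 2.025 tcp [0.5077 0.1176 0.0985] F [-0.46 -0.11  1.28] T [ 0.007  0.341 -0.057] w 1.13
```

Emit:
{"fn": "servo_tool", "kwargs": {"targets": [[0,0,0,-0.025,0.8],[0,0,0,-0.025,0.8]]}}

```text
time_s: 6.85
tcp_pos: [0.5076, 0.1175, 0.0985]
tcp_rot: [[0.003, -0.694, 0.72], [0.01, 0.72, 0.694], [-1.0, 0.005, 0.009]]
force: [-1.1, 0.5, 1.2]
gripper_width: 0.134
```

```bash
python3 -c "
from h import *
status('w11',[.509,.117],range(15,56,5))"
```

```text
bar edges med [41. 54.] spread [0.   0.08]
t 6.90 knob 2.080 tcp [0.5076 0.1175 0.0985] F [-0.81 -0.43  2.5 ] T [-0.057  0.371 -0.076] w 1.11
```

Emit:
{"fn": "servo_tool", "kwargs": {"targets": [[0,0,0,-0.025,0.8],[0,0,0,-0.025,0.8]]}}

```text
time_s: 7.07
tcp_pos: [0.5076, 0.1175, 0.0985]
tcp_rot: [[0.003, -0.733, 0.68], [0.01, 0.68, 0.733], [-1.0, 0.005, 0.009]]
force: [-0.6, 0.0, 1.0]
gripper_width: 0.136
```

```bash
python3 -c "
from h import *
status('w12',[.509,.117],range(15,56,5))"
```

```text
bar edges med [41. 54.] spread [0.08 0.  ]
t 7.12 knob 2.135 tcp [0.5076 0.1175 0.0985] F [-1.67 -1.32  1.3 ] T [-0.097  0.462 -0.054] w 1.1
```

Emit:
{"fn": "servo_tool", "kwargs": {"targets": [[0,0,0,-0.025,0.8],[0,0,0,-0.025,0.8]]}}

```text
time_s: 7.28
tcp_pos: [0.5075, 0.1174, 0.0985]
tcp_rot: [[0.002, -0.769, 0.639], [0.01, 0.639, 0.769], [-1.0, 0.004, 0.009]]
force: [-1.1, 0.8, 0.9]
gripper_width: 0.131
```

```bash
python3 -c "
from h import *
status('w13',[.509,.117],range(15,56,5))"
```

```text
bar edges med [41. 54.] spread [0.12 0.  ]
t 7.33 knob 2.190 tcp [0.5075 0.1174 0.0985] F [-1.23 -0.65  1.69] T [-0.077  0.453 -0.077] w 1.14
```

Emit:
{"fn": "servo_tool", "kwargs": {"targets": [[0,0,0,-0.025,0.8],[0,0,0,-0.025,0.8]]}}

```text
time_s: 7.5
tcp_pos: [0.5075, 0.1174, 0.0985]
tcp_rot: [[0.002, -0.803, 0.595], [0.009, 0.595, 0.803], [-1.0, 0.004, 0.009]]
force: [0.1, -0.7, 1.4]
gripper_width: 0.137
```

```bash
python3 -c "
from h import *
status('w14',[.509,.117],range(15,56,5))"
```

```text
bar edges med [40.5  53.75] spread [0.08 0.  ]
t 7.55 knob 2.245 tcp [0.5075 0.1174 0.0984] F [ 0.15 -0.02  2.16] T [-0.101  0.383 -0.024] w 1.17
```

Emit:
{"fn": "servo_tool", "kwargs": {"targets": [[0,0,0,-0.025,0.8],[0,0,0,-0.02,0.8]]}}

```text
time_s: 7.72
tcp_pos: [0.5075, 0.1173, 0.0984]
tcp_rot: [[0.002, -0.832, 0.554], [0.009, 0.554, 0.832], [-1.0, 0.003, 0.009]]
force: [-1.3, -0.1, 1.0]
gripper_width: 0.133
```

```bash
python3 -c "
from h import *
status('w15',[.509,.117],range(15,56,5))"
```

```text
bar edges med [37.   50.25] spread [0. 0.]
t 7.77 knob 2.295 tcp [0.5074 0.1174 0.0985] F [-1.67  0.12  2.77] T [-0.15   0.382  0.011] w 1.12
```

Emit:
{"fn": "servo_tool", "kwargs": {"targets": [[0,0,0,0,0.8],[0,0,0,0,0.8]]}}

```text
time_s: 7.93
tcp_pos: [0.5074, 0.1174, 0.0985]
tcp_rot: [[0.002, -0.833, 0.553], [0.009, 0.553, 0.833], [-1.0, 0.003, 0.009]]
force: [-0.4, -0.0, 2.0]
gripper_width: 0.136
```

```bash
python3 -c "
from h import *
status('w16',[.509,.117],range(15,56,5))"
```

```text
bar edges med [34.75 48.  ] spread [0. 0.]
t 7.98 knob 2.296 tcp [0.5075 0.1173 0.0985] F [-0.17  0.45  1.61] T [0.009 0.413 0.052] w 1.18
```

View pics/w16.png

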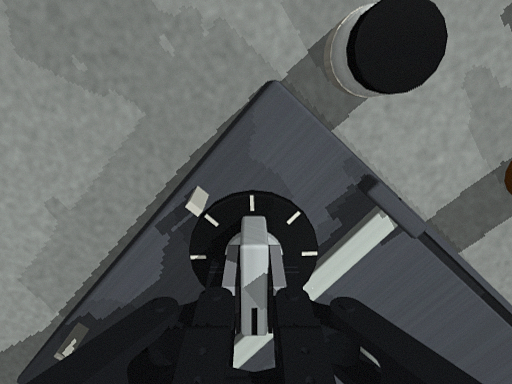

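Emit:
{"fn": "servo_tool", "kwargs": {"targets": [[0,0,0,0,1.6],[0,0,0,0,2.6],[0,0,0,0,3.4],[0,0,0,0,3.4],[-1.5,0,0,0,3.4],[-2.5,0,0,0,3.4],[-3,0,0,0,3.4],[-2,0,0,0,3.4],[0,0,0,0,3.4]]}}

```text
time_s: 8.73
tcp_pos: [0.5069, 0.1165, 0.1903]
tcp_rot: [[-0.0, -0.833, 0.553], [0.01, 0.553, 0.833], [-1.0, 0.006, 0.008]]
force: [0.1, 0.4, -0.3]
gripper_width: 0.393
```

```bash
python3 -c "
from h import *
status('w17',[.509,.117],range(15,56,5))
go([.5395,-.0025,.17],99)
go([.5395,-.0025,.17],-81)
"
```

```text
bar edges med [35.25 48.5 ] spread [0.08 0.1 ]
t 8.78 knob 2.296 tcp [0.5064 0.116  0.1888] F [-0.48 -0.48 -0.34] T [ 0.026 -0.002 -0.032] w 3.39
t 8.78 tcp [0.5064 0.116  0.1888] yaw 56.44 J [ 22.7  23.5 -52.1 110.2  21.5  56.6  17.4] w 3.39 F [-0.48 -0.48 -0.34] T [ 0.026 -0.002 -0.032]
shift cm [ 1.76 -9.32 -8.06] dist 12.45
turn rad -0.743
t 8.78 tcp [0.5064 0.116  0.1888] yaw 56.44 J [ 22.7  23.5 -52.1 110.2  21.5  56.6  17.4] w 3.39 F [-0.48 -0.48 -0.34] T [ 0.026 -0.002 -0.032]
shift cm [ 1.76 -9.32 -8.06] dist 12.45
turn rad 2.399
```

View pics/w17.png

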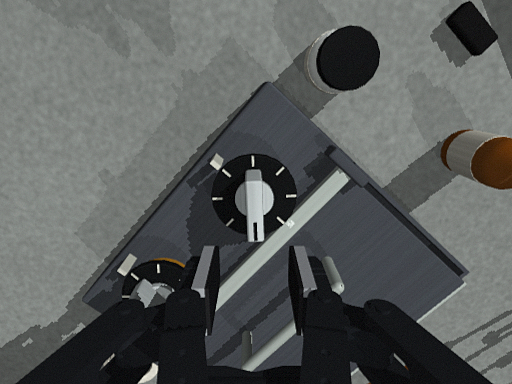

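Emit:
{"fn": "servo_tool", "kwargs": {"targets": [[0,-2.4,-2.0,0,3.6],[0,-2.4,-2.0,0,3.6],[0,-2.4,-2.0,0,3.6],[0,-2.2,-2.0,0,3.6],[0,0,0,-0.1,3.6],[0,0,0,-0.1,3.6],[0,0,0,-0.1,3.6],[0,0,0,-0.1,3.6],[0,0,0,-0.1,3.6],[0,0,0,-0.1,3.6],[0,0,0,-0.1,3.6],[0,0,0,-0.04,3.6],[0,0,0,0,3.6]]}}

```text
time_s: 9.87
tcp_pos: [0.5353, -0.0113, 0.172]
tcp_rot: [[-0.018, -0.982, -0.189], [0.009, -0.19, 0.982], [-1.0, 0.015, 0.013]]
force: [0.8, 0.4, 0.2]
gripper_width: 0.425
```

```bash
python3 -c "
from h import *
p,d,T=look('w18')
go([.5395,-.0025,.17],99)
save('w18c',cv2.resize(p[140:250,200:310],None,fx=5,fy=5,interpolation=cv2.INTER_CUBIC))
"
```

```text
t 9.92 tcp [ 0.5351 -0.0114  0.1718] yaw 100.79 J [ 40.4  30.3 -59.3 108.   29.2  59.8  69.6] w 3.6 F [-0.55 -0.23 -1.  ] T [-0.017 -0.001 -0.017]
shift cm [ 0.18 -0.6   0.79] dist 1.01
turn rad 0.031
```

View pics/w18.png

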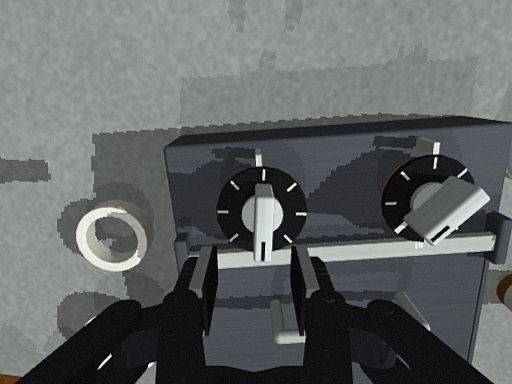

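View pics/w18c.png

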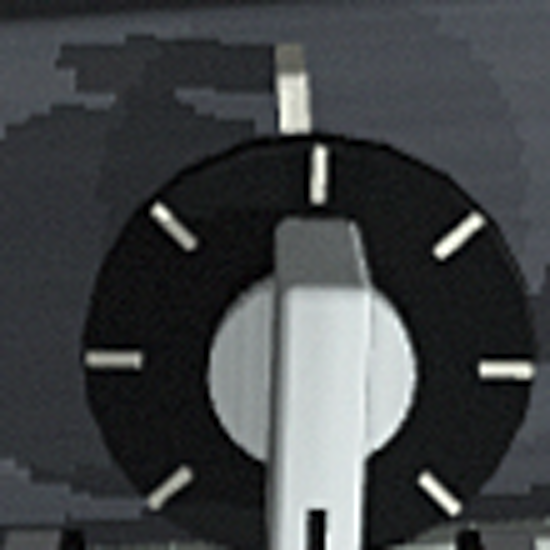

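Run:
```python
from h import *
m=optics.camera_model('wrist'); z=np.load('w18.npz'); T=z['T']
print(onplane(m,261.6,212.1,.09,T))
go([.540,-.0035,.12],99)
```

```text
[ 0.53937803 -0.00360635  0.09      ]
t 9.92 tcp [ 0.5351 -0.0114  0.1718] yaw 100.79 J [ 40.4  30.3 -59.3 108.   29.2  59.8  69.6] w 3.6 F [-0.55 -0.23 -1.  ] T [-0.017 -0.001 -0.017]
shift cm [ 5.18 -0.71  0.62] dist 5.27
turn rad 0.031
```

Emit:
{"fn": "servo_tool", "kwargs": {"targets": [[0,-0.65,0.7,0.03,3.6],[1.5,0,0,0,3.6],[1.5,0,0,0,3.6],[0,0,0,0,3.6]]}}

```text
time_s: 10.25
tcp_pos: [0.5392, -0.0031, 0.1388]
tcp_rot: [[-0.019, -0.989, -0.148], [0.009, -0.148, 0.989], [-1.0, 0.018, 0.012]]
force: [-1.1, 0.1, 0.4]
gripper_width: 0.419
```

```bash
python3 -c "
from h import *
go([.5395,-.0035,.0985],99)
"
```

```text
t 10.25 tcp [ 0.5392 -0.0031  0.1388] yaw 98.53 J [ 37.2  32.7 -56.6 109.1  31.6  56.8  64.7] w 3.58 F [-1.08  0.08  0.42] T [-0.048  0.029 -0.017]
shift cm [ 4.03 -0.09 -0.09] dist 4.03
turn rad -0.008
```

Emit:
{"fn": "servo_tool", "kwargs": {"targets": [[1.5,-0.05,-0.05,0,3.6],[1.5,0,0,0,3.6],[0.9,0,0,0,3.6],[0,0,0,0,3.6]]}}

```text
time_s: 10.58
tcp_pos: [0.5389, -0.003, 0.0977]
tcp_rot: [[-0.02, -0.989, -0.145], [0.009, -0.145, 0.989], [-1.0, 0.019, 0.012]]
force: [-0.0, -0.3, -0.5]
gripper_width: 0.421
```

```bash
python3 -c "
from h import *
look('w19')
go([.5395,-.0035,.0985],99)
"
```

```text
t 10.63 tcp [ 0.5392 -0.0029  0.0985] yaw 98.34 J [ 35.   35.6 -54.  110.8  35.   53.1  61.8] w 3.62 F [ 0.29  0.17 -0.44] T [ 0.024 -0.019 -0.043]
shift cm [-0.01 -0.02 -0.07] dist 0.07
turn rad -0.012
```

View pics/w19.png

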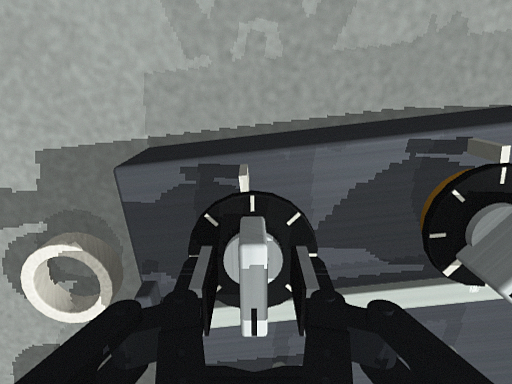

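Well centred over knob B (about 252, 260). Close.

Emit:
{"fn": "servo_tool", "kwargs": {"targets": [[0,0,0,-0.01,3],[0,0,0,0,2],[0,0,0,0,1.2],[0,0,0,0,0.8],[0,0,0,0,0.8],[0,0,0,0,0.8]]}}

```text
time_s: 11.13
tcp_pos: [0.54, -0.0032, 0.0999]
tcp_rot: [[-0.017, -0.988, -0.155], [0.009, -0.155, 0.988], [-1.0, 0.016, 0.011]]
force: [0.9, 0.7, -4.7]
gripper_width: 0.134
```

Emit:
{"fn": "servo_tool", "kwargs": {"targets": [[0,0,0,0.06,0.8],[0,0,0,0.06,0.8],[0,0,0,0.06,0.8],[0,0,0,0.06,0.8],[0,0,0,0.06,0.8],[0,0,0,0.06,0.8],[0,0,0,0.06,0.8],[0,0,0,0.06,0.8]]}}

```text
time_s: 11.8
tcp_pos: [0.5401, -0.0031, 0.0999]
tcp_rot: [[-0.016, -0.941, 0.337], [0.01, 0.337, 0.941], [-1.0, 0.019, 0.004]]
force: [0.0, 0.3, -3.9]
gripper_width: 0.133
```

```bash
python3 -c "
from h import *
status('w20',[.5395,-.0035],range(20,90,5))
"
```

```text
bar edges med [35.75 49.25] spread [0.06 0.1 ]
t 11.85 knob 2.534 tcp [ 0.5401 -0.0031  0.0999] F [ 0.77  0.5  -5.73] T [ 0.104 -0.332  0.017] w 1.13
```

View pics/w20.png

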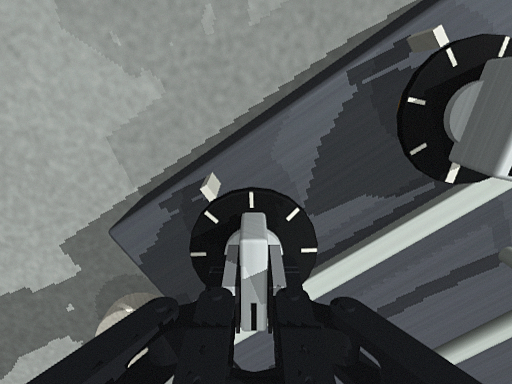

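Emit:
{"fn": "servo_tool", "kwargs": {"targets": [[0,0,0,0.05,0.8],[0,0,0,0.05,0.8],[0,0,0,0.05,0.8],[0,0,0,0.05,0.8],[0,0,0,0.05,0.8],[0,0,0,0.05,0.8],[0,0,0,0.05,0.8],[0,0,0,0.05,0.8],[0,0,0,0.03,0.8]]}}

```text
time_s: 12.6
tcp_pos: [0.5403, -0.003, 0.0999]
tcp_rot: [[-0.015, -0.709, 0.706], [0.01, 0.705, 0.709], [-1.0, 0.018, -0.004]]
force: [0.8, 0.2, -4.0]
gripper_width: 0.134
```

```bash
python3 -c "
from h import *
status('w21',[.5395,-.0035],range(20,90,5))
"
```

```text
bar edges med [36.25 49.5 ] spread [0.09 0.09]
t 12.65 knob 2.097 tcp [ 0.5403 -0.0031  0.0999] F [ 1.28  0.01 -4.64] T [ 0.049 -0.349  0.038] w 1.14
```

Emit:
{"fn": "servo_tool", "kwargs": {"targets": [[0,0,0,0.03,0.8],[0,0,0,0.025,0.8],[0,0,0,0.025,0.8]]}}

```text
time_s: 12.9
tcp_pos: [0.5403, -0.003, 0.0999]
tcp_rot: [[-0.015, -0.651, 0.759], [0.01, 0.759, 0.651], [-1.0, 0.017, -0.005]]
force: [0.9, -1.6, -3.3]
gripper_width: 0.131
```

```bash
python3 -c "
from h import *
status('w22',[.5395,-.0035],range(20,90,5))
"
```

```text
bar edges med [36.5 49.5] spread [0.1  0.06]
t 12.95 knob 2.018 tcp [ 0.5403 -0.0031  0.0999] F [-0.3  -1.16 -4.43] T [ 0.085 -0.33   0.14 ] w 1.13
```

Emit:
{"fn": "servo_tool", "kwargs": {"targets": [[0,0,0,0.025,0.8],[0,0,0,0.025,0.8]]}}

```text
time_s: 13.12
tcp_pos: [0.5403, -0.003, 0.0999]
tcp_rot: [[-0.015, -0.609, 0.793], [0.01, 0.793, 0.609], [-1.0, 0.017, -0.006]]
force: [0.5, -1.1, -4.1]
gripper_width: 0.138
```

```bash
python3 -c "
from h import *
status('w23',[.5395,-.0035],range(20,90,5))
"
```

```text
bar edges med [36.5  49.75] spread [0.  0.1]
t 13.17 knob 1.964 tcp [ 0.5403 -0.0031  0.0999] F [-0.3  -0.48 -4.41] T [ 0.005 -0.319  0.076] w 1.14
```

Emit:
{"fn": "servo_tool", "kwargs": {"targets": [[0,0,0,0.025,0.8],[0,0,0,0.025,0.8]]}}

```text
time_s: 13.33
tcp_pos: [0.5403, -0.0031, 0.0999]
tcp_rot: [[-0.015, -0.565, 0.825], [0.01, 0.825, 0.565], [-1.0, 0.017, -0.006]]
force: [0.4, -0.8, -3.4]
gripper_width: 0.131
```

```bash
python3 -c "
from h import *
status('w24',[.5395,-.0035],range(20,90,5))
"
```

```text
bar edges med [36.5 49.5] spread [0.   0.12]
t 13.38 knob 1.910 tcp [ 0.5403 -0.003   0.0999] F [ 1.11 -0.02 -3.93] T [ 0.041 -0.39   0.046] w 1.14
```

Emit:
{"fn": "servo_tool", "kwargs": {"targets": [[0,0,0,0.025,0.8],[0,0,0,0.025,0.8]]}}

```text
time_s: 13.55
tcp_pos: [0.5403, -0.003, 0.0999]
tcp_rot: [[-0.015, -0.518, 0.855], [0.01, 0.855, 0.519], [-1.0, 0.016, -0.007]]
force: [0.3, -0.7, -4.8]
gripper_width: 0.135
```

```bash
python3 -c "
from h import *
status('w25',[.5395,-.0035],range(20,90,5))
"
```

```text
bar edges med [36.75 49.75] spread [0.11 0.06]
t 13.60 knob 1.855 tcp [ 0.5403 -0.0031  0.0999] F [ 0.92 -0.58 -4.64] T [ 0.045 -0.396  0.036] w 1.15
```

Emit:
{"fn": "servo_tool", "kwargs": {"targets": [[0,0,0,0.025,0.8],[0,0,0,0.025,0.8]]}}

```text
time_s: 13.77
tcp_pos: [0.5404, -0.003, 0.0999]
tcp_rot: [[-0.015, -0.471, 0.882], [0.01, 0.882, 0.472], [-1.0, 0.016, -0.008]]
force: [0.9, -0.9, -5.1]
gripper_width: 0.134
```

```bash
python3 -c "
from h import *
status('w26',[.5395,-.0035],range(20,90,5))
"
```

```text
bar edges med [36.5 49.5] spread [0.06 0.06]
t 13.82 knob 1.800 tcp [ 0.5403 -0.0031  0.0999] F [ 0.35 -0.89 -3.07] T [ 0.018 -0.469 -0.038] w 1.14
```

Emit:
{"fn": "servo_tool", "kwargs": {"targets": [[0,0,0,0.025,0.8],[0,0,0,0.025,0.8]]}}

```text
time_s: 13.98
tcp_pos: [0.5404, -0.0031, 0.0999]
tcp_rot: [[-0.015, -0.422, 0.906], [0.01, 0.906, 0.423], [-1.0, 0.015, -0.009]]
force: [0.7, -0.2, -4.5]
gripper_width: 0.135
```

```bash
python3 -c "
from h import *
status('w27',[.5395,-.0035],range(20,90,5))
"
```

```text
bar edges med [34.    47.125] spread [0.06 0.12]
t 14.03 knob 1.745 tcp [ 0.5403 -0.0032  0.0999] F [-0.43 -0.86 -2.16] T [ 0.02  -0.223 -0.077] w 1.15
```

Bar moving; hold still.

Emit:
{"fn": "servo_tool", "kwargs": {"targets": [[0,0,0,0,0.8],[0,0,0,0,0.8]]}}

```text
time_s: 14.2
tcp_pos: [0.5403, -0.0031, 0.0999]
tcp_rot: [[-0.015, -0.42, 0.907], [0.01, 0.907, 0.42], [-1.0, 0.015, -0.009]]
force: [0.9, -0.7, -3.4]
gripper_width: 0.133
```

```bash
python3 -c "
from h import *
status('w28',[.5395,-.0035],range(20,90,5))
"
```

```text
bar edges med [30.5 43.5] spread [0.06 0.09]
t 14.25 knob 1.745 tcp [ 0.5403 -0.0031  0.0999] F [ 0.47 -0.73 -3.94] T [-0.084 -0.355 -0.069] w 1.1
```

View pics/w28.png

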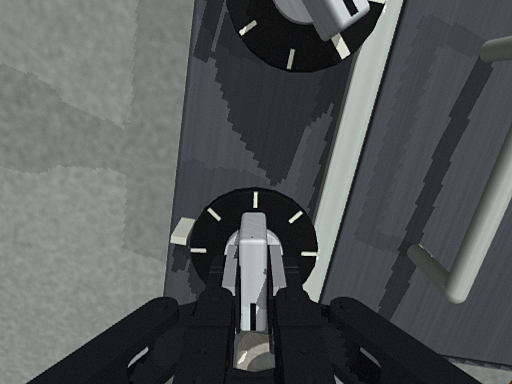

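Emit:
{"fn": "servo_tool", "kwargs": {"targets": [[0,0,0,0,1.6],[0,0,0,0,2.6],[0,0,0,0,3.4],[0,0,0,0,3.4],[-1.5,0,0,0,3.4],[-2.5,0,0,0,3.4],[-3,0,0,0,3.4],[-2,0,0,0,3.4],[0,0,0,0,3.4]]}}

```text
time_s: 15.0
tcp_pos: [0.5412, -0.0021, 0.194]
tcp_rot: [[-0.017, -0.424, 0.906], [0.012, 0.906, 0.424], [-1.0, 0.018, -0.011]]
force: [0.4, -0.3, -1.1]
gripper_width: 0.397
```

```bash
python3 -c "
from h import *
status('w29',[.5395,-.0035],range(20,90,5))
go([.615,.080,.19],14.9)
"
```

```text
bar edges med [30.75 43.75] spread [0.1  0.15]
t 15.05 knob 1.749 tcp [ 0.5406 -0.0022  0.1925] F [ 0.98  0.   -0.56] T [-0.007  0.012  0.037] w 3.42
t 15.05 tcp [ 0.5406 -0.0022  0.1925] yaw 25.08 J [ 26.8  22.7 -40.9 107.   16.4  57.5   4.1] w 3.42 F [ 0.98  0.   -0.56] T [-0.007  0.012  0.037]
shift cm [ 0.21  4.29 10.22] dist 11.09
turn rad 0.178
```

View pics/w29.png

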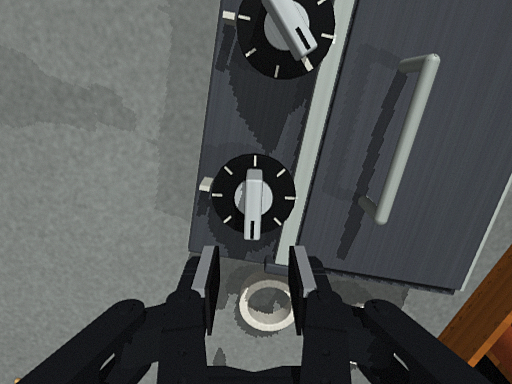

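Run:
```python
from h import *
m=optics.camera_model('wrist'); z=np.load('w29.npz'); T=z['T']
a=onplane(m,431,58,.111,T);b=onplane(m,381,218,.111,T)
v=a-b; print(a,b,(a+b)/2,np.linalg.norm(v),np.degrees(np.arctan2(v[1],v[0]))-90)
M=np.array([.5243,.0567]); print('box frame',((a+b)/2)[:2]-M, (((a+b)/2)[:2]-M)@BX,(((a+b)/2)[:2]-M)@BY)
# rod from depth
p,d=z['p'],z['d']
for t in (.25,.4,.5,.6,.75):
    q=(1-t)*np.array([431,58])+t*np.array([381,218])
    o,r=ray(m,q[0],q[1],T); print(o+r*d[int(round(q[1])),int(round(q[0]))])
```

```text
[0.60015035 0.13536571 0.111     ] [0.62986039 0.02829498 0.111     ] [0.61500537 0.08183034 0.111     ] 0.11111628083720619 15.508296549056013
box frame [0.09070537 0.02513034] 0.09411733439165888 0.0009620375438310345
[0.60553619 0.11104372 0.11380433]
[0.60982056 0.0961073  0.11351669]
[0.61224196 0.08567954 0.114488  ]
[0.61555291 0.07504614 0.11374653]
[0.62011396 0.05840571 0.11386244]
```

Emit:
{"fn": "servo_tool", "kwargs": {"targets": [[0,1.1,2.6,0,3.6],[0,1.1,2.6,0,3.6],[0,1.1,2.6,0,3.6],[0,1.1,2.4,0,3.6],[0,0,0,0.09,3.6],[0,0,0,0.085,3.6],[0,0,0,0,3.6]]}}

```text
time_s: 15.63
tcp_pos: [0.614, 0.0822, 0.1836]
tcp_rot: [[-0.028, -0.25, 0.968], [0.008, 0.968, 0.25], [-1.0, 0.015, -0.025]]
force: [0.3, 0.1, -0.0]
gripper_width: 0.42
```

```bash
python3 -c "
from h import *
look('w30')
go([.615,.0815,.094],14.9)
"
```

```text
t 15.68 tcp [0.6136 0.0817 0.1833] yaw 14.71 J [ 13.9  30.2 -36.9  96.6  19.   61.3 -14.3] w 3.6 F [-0.13 -0.09 -0.15] T [ 0.019 -0.045 -0.002]
shift cm [ 8.92 -0.19  0.35] dist 8.93
turn rad -0.003
```

View pics/w30.png

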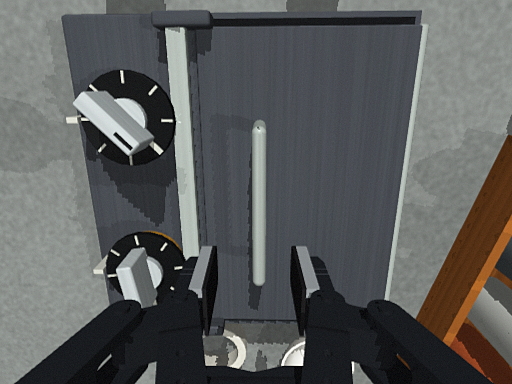

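Emit:
{"fn": "servo_tool", "kwargs": {"targets": [[2.5,0,0.2,0,3.6],[2.5,0,0.1,0,3.6],[1.5,0,0,0,3.6],[0,0,0,0,3.6]]}}

```text
time_s: 16.02
tcp_pos: [0.6141, 0.0814, 0.1148]
tcp_rot: [[-0.028, -0.264, 0.964], [0.006, 0.965, 0.264], [-1.0, 0.013, -0.026]]
force: [-0.6, -0.6, 0.1]
gripper_width: 0.422
```

```bash
python3 -c "
from h import *
go([.615,.0815,.094],14.9)
"
```

```text
t 16.02 tcp [0.6141 0.0814 0.1148] yaw 15.31 J [ 12.4  34.6 -35.1  99.6  22.5  54.7 -16.3] w 3.6 F [-0.63 -0.56  0.09] T [-0.038  0.03   0.007]
shift cm [ 2.08 -0.04  0.14] dist 2.08
turn rad 0.007
```

Emit:
{"fn": "servo_tool", "kwargs": {"targets": [[2.0,0,0.1,0,3.6],[0,0,0,0,3.6],[0,0,0,0,2],[0,0,0,0,1],[0,0,0,0,0.6],[0,0,0,0,0.6],[0,0,0,0,0.6]], "newtons": 25}}

```text
time_s: 16.6
tcp_pos: [0.6168, 0.0809, 0.0975]
tcp_rot: [[-0.023, -0.269, 0.963], [0.008, 0.963, 0.269], [-1.0, 0.014, -0.02]]
force: [1.4, 1.0, -8.7]
gripper_width: 0.1
```

```bash
python3 -c "
from h import *
look('w31')
go([.615,.0815,.094],14.9)
import numpy as np
for t in range(0,80,5):
    a=np.radians(t); f=115*np.cos(a)-45*np.sin(a); u=115*np.sin(a)+45*np.cos(a)
    print(t, 'fwd cm',round((115-f)/10,2),'up',round((u-45)/10,2))
"
```

```text
t 16.65 tcp [0.6169 0.0809 0.0975] yaw 15.6 J [ 12.1  35.9 -34.6 100.1  23.6  52.8 -16.7] w 0.87 F [ 0.87  1.63 -5.54] T [ 0.143 -0.237 -0.162]
shift cm [ 0.36  0.1  -0.16] dist 0.4
turn rad 0.012
0 fwd cm 0.0 up 0.0
5 fwd cm 0.44 up 0.99
10 fwd cm 0.96 up 1.93
15 fwd cm 1.56 up 2.82
20 fwd cm 2.23 up 3.66
25 fwd cm 2.98 up 4.44
30 fwd cm 3.79 up 5.15
35 fwd cm 4.66 up 5.78
40 fwd cm 5.58 up 6.34
45 fwd cm 6.55 up 6.81
50 fwd cm 7.56 up 7.2
55 fwd cm 8.59 up 7.5
60 fwd cm 9.65 up 7.71
65 fwd cm 10.72 up 7.82
70 fwd cm 11.8 up 7.85
75 fwd cm 12.87 up 7.77
```

View pics/w31.png

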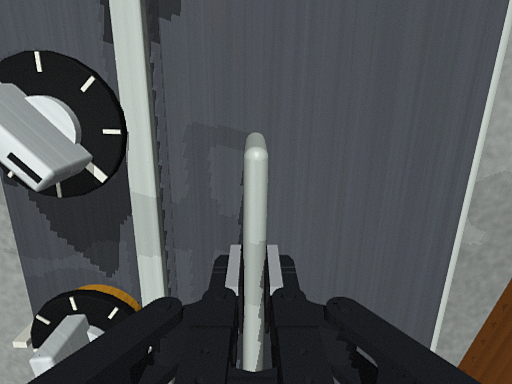

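Emit:
{"fn": "servo_tool", "kwargs": {"targets": [[-0.5,0,0.2,0,0.6],[-0.5,0,0.22,0,0.6],[-0.5,0,0.25,0,0.6],[-0.5,0,0.27,0,0.6],[-0.45,0,0.3,0,0.6],[-0.45,0,0.3,0,0.6],[-0.42,0,0.34,0,0.6],[-0.42,0,0.34,0,0.6]]}}

```text
time_s: 17.32
tcp_pos: [0.6407, 0.0873, 0.1372]
tcp_rot: [[-0.024, -0.269, 0.963], [0.009, 0.963, 0.27], [-1.0, 0.015, -0.02]]
force: [2.8, 1.9, -11.2]
gripper_width: 0.106
```

```bash
python3 -c "
from h import *
s=sensors.observe(); d=s['tcp_pos']-np.array([.6168,.0809,.0975]); print('fwd',d[:2]@BX*100,'side',d[:2]@BY*100,'up',d[2]*100)
look('w32')
go([.615,.0815,.094],14.9)
"
```

```text
fwd 2.4731791737864515 side 0.00033278058258485256 up 3.9741063400916374
t 17.37 tcp [0.6417 0.0876 0.1383] yaw 15.64 J [ 11.9  35.2 -35.4  94.9  22.   58.3 -15. ] w 0.9 F [ 1.57  1.5  -7.11] T [ 0.112 -0.326 -0.097]
shift cm [ 4.48  0.07 -2.65] dist 5.21
turn rad 0.013
```

View pics/w32.png

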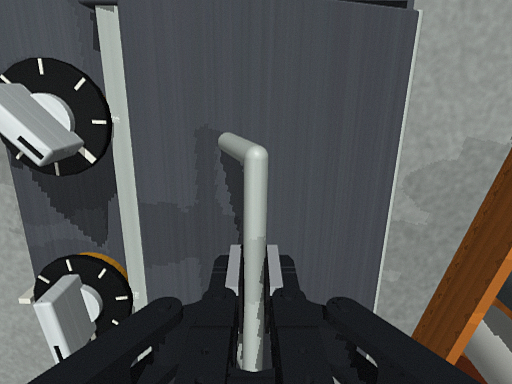

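Emit:
{"fn": "servo_tool", "kwargs": {"targets": [[-0.45,0,0.45,0,0.6],[-0.43,0,0.48,0,0.6],[-0.41,0,0.5,0,0.6],[-0.38,0,0.52,0,0.6],[-0.35,0,0.54,0,0.6],[-0.33,0,0.56,0,0.6],[-0.29,0,0.58,0,0.6],[-0.26,0,0.59,0,0.6]]}}

```text
time_s: 18.03
tcp_pos: [0.6804, 0.0978, 0.1675]
tcp_rot: [[-0.037, -0.27, 0.962], [0.004, 0.963, 0.27], [-0.999, 0.014, -0.034]]
force: [-3.7, -0.2, -4.2]
gripper_width: 0.101
```

```bash
python3 -c "
from h import *
s=sensors.observe(); d=s['tcp_pos']-np.array([.6168,.0809,.0975]); print('fwd',d[:2]@BX*100,'side',d[:2]@BY*100,'up',d[2]*100)
look('w33')
go([.615,.0815,.094],14.9)
"
```

```text
fwd 6.583034773166091 side -0.0061875188002437674 up 6.997689421334255
t 18.08 tcp [0.682  0.0981 0.1682] yaw 15.65 J [  9.9  37.3 -35.1  86.7  21.6  64.9 -13.8] w 0.86 F [-1.91 -1.54 -0.62] T [-0.258  0.826 -0.112]
shift cm [ 7.64  0.1  -6.66] dist 10.14
turn rad 0.013
```

View pics/w33.png

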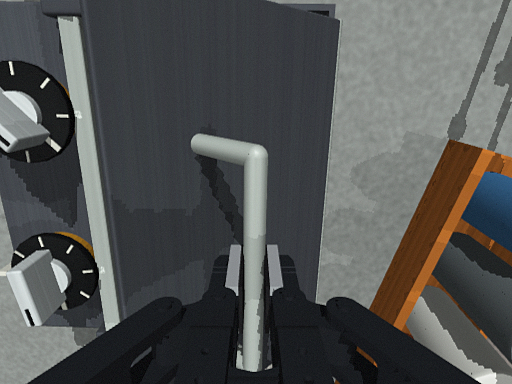

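```bash
python3 -c "
from h import *
m=optics.camera_model('top'); d=np.load('top0d.npy')
P=[]
for v in range(60,125,3):
  for u in range(205,330,4):
    o,r=ray(m,u,v); q=o+r*d[v,u]
    if q[2]>.03: P.append(q)
P=np.array(P)
D=P[:,:2]-np.array([.742,.115]); dist=np.hypot(*D.T)
i=np.argsort(dist)[:8]; print(P[i].round(3),dist[i].round(3)); hi=P[P[:,2]>.09]; D=np.hypot(*(hi[:,:2]-[.742,.115]).T); j=np.argsort(D)[:5]; print(hi[j].round(3),D[j],P[:,2].max())
"
```

```text
[[0.839 0.121 0.051]
 [0.839 0.11  0.05 ]
 [0.839 0.112 0.03 ]
 [0.839 0.122 0.031]
 [0.839 0.101 0.031]
 [0.839 0.131 0.05 ]
 [0.84  0.1   0.048]
 [0.839 0.142 0.05 ]] [0.097 0.097 0.097 0.097 0.098 0.099 0.099 0.101]
[[0.857 0.137 0.098]
 [0.859 0.127 0.095]
 [0.86  0.126 0.109]
 [0.86  0.136 0.11 ]
 [0.858 0.076 0.129]] [0.11755517 0.11766858 0.11854373 0.11943132 0.12195402] 0.9605709977806514
```

Emit:
{"fn": "servo_tool", "kwargs": {"targets": [[-0.24,0,0.61,0,0.6],[-0.22,0,0.62,0,0.6],[-0.2,0,0.62,0,0.6],[-0.16,0,0.63,0,0.6],[-0.12,0,0.64,0,0.6],[-0.09,0,0.64,0,0.6],[-0.05,0,0.65,0,0.6],[-0.02,0,0.65,0,0.6]]}}

```text
time_s: 18.75
tcp_pos: [0.734, 0.1119, 0.1792]
tcp_rot: [[-0.037, -0.269, 0.962], [0.002, 0.963, 0.269], [-0.999, 0.012, -0.035]]
force: [-4.4, -0.5, -1.7]
gripper_width: 0.102
```

```bash
python3 -c "
from h import *
s=sensors.observe(); d=s['tcp_pos']-np.array([.6168,.0809,.0975]); print('fwd',d[:2]@BX*100,'side',d[:2]@BY*100,'up',d[2]*100)
look('w34')
go([.615,.0815,.094],14.9)
p,_=optics.camera('side'); save('s34',p)
"
```

```text
fwd 12.125272138812889 side -0.022453544195661066 up 8.173745690334613
t 18.8 tcp [0.7353 0.1122 0.1792] yaw 15.61 J [  6.9  41.5 -34.   77.2  22.3  70.  -12.9] w 0.89 F [ 0.06 -0.36 -1.39] T [-0.209  0.269 -0.175]
shift cm [  8.93   0.17 -12.12] dist 15.06
turn rad 0.012
```

View pics/s34.png

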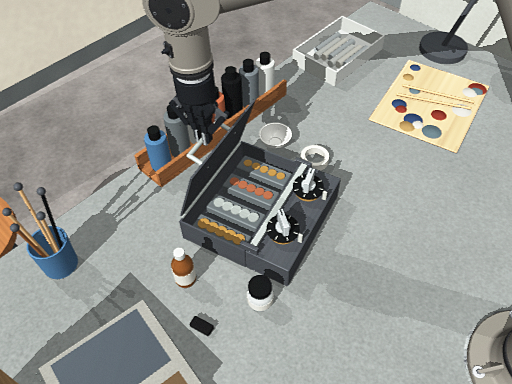

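Emit:
{"fn": "servo_tool", "kwargs": {"targets": [[0,0,0,0,1.2],[0,0,0,0,1.8],[0,0,0,0,2.4],[0,0,0,0,2.4],[-1,0,0,0,2.4],[-2,0,0,0,2.4],[-2.5,0,0,0,2.4],[-2.5,0,0,0,2.4],[-2.5,0,0,0,2.4],[-2,0,0,0,2.4],[0,0,0,0,2.4]]}}

```text
time_s: 19.77
tcp_pos: [0.743, 0.1131, 0.3194]
tcp_rot: [[-0.018, -0.27, 0.963], [0.01, 0.963, 0.27], [-1.0, 0.014, -0.014]]
force: [0.2, 0.2, 0.8]
gripper_width: 0.28
```

```bash
python3 -c "
from h import *
go([.615,.0815,.094],14.9)
look('w35')
for n in('side','top'):
  p,d=optics.camera(n); save(n+'35',p); np.savez(n+'35.npz',p=p,d=d)
"
```

```text
t 19.77 tcp [0.743  0.1131 0.3194] yaw 15.66 J [  6.6  36.5 -35.3  67.4  19.4  82.7 -10.2] w 2.4 F [0.23 0.19 0.75] T [ 0.018 -0.035 -0.005]
shift cm [ 22.73   0.09 -12.85] dist 26.11
turn rad 0.013
```

View pics/side35.png

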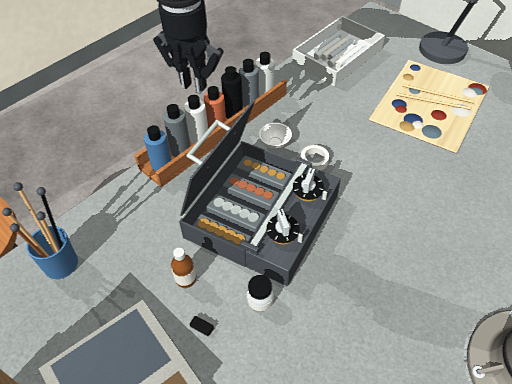

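View pics/top35.png

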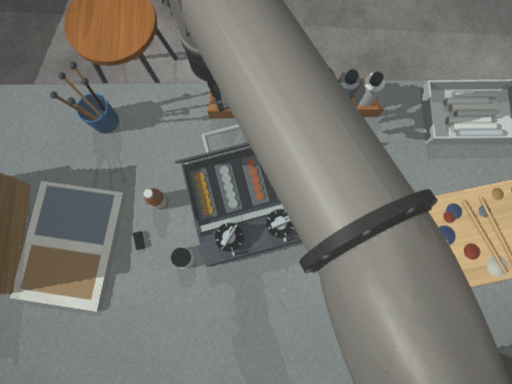

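View pics/w35.png

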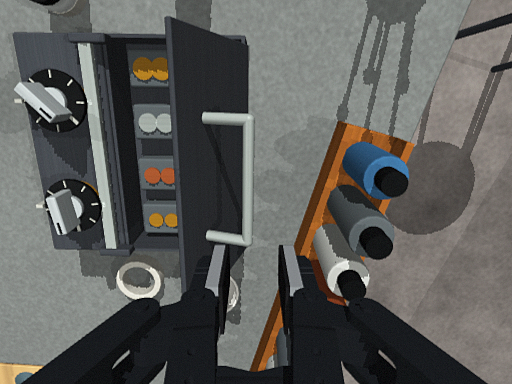

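```bash
python3 -c "
from h import *
m=optics.camera_model('wrist'); z=np.load('w35.npz'); d,T=z['d'],z['T']
H=np.array([.615,.0815])+.115*BX
for (u,v) in[(249,160),(249,180),(249,200)]:
  o,r=ray(m,u,v,T); q=o+r*d[v,u]; f=-(q[:2]-H)@BX; h=q[2]-.066-.004
  print(q.round(4), 'lid deg',np.degrees(np.arctan2(h,f)-np.arctan2(45,115)).round(1))
print(bar(z['p'],T,[.5395,-.0035],range(20,90,10),15,60))
"
```

```text
[0.731  0.134  0.1922] lid deg 73.6
[0.7356 0.1176 0.1934] lid deg 73.6
[0.7404 0.1    0.1928] lid deg 73.7
[[31.75 45.25]
 [31.75 45.25]
 [32.   45.25]
 [32.25 45.25]
 [32.   45.25]
 [31.75 45.25]
 [32.   45.  ]]
```

```bash
python3 -c "
from h import *
print(arm.finish_job())"
```

```text
the job is handed in; nothing more can be done
None
```

I opened the cash box and handed it in at about 20 s of the 72 s allowed; no verdict is reported. In order:

- **Left dial:** turned up slowly and caught with the knob at about 2.30 rad. The bar moved about 6 mm (its first jump).
- **Right dial:** turned down slowly and caught with the knob at about 1.75 rad. The bar moved about 6 mm again, roughly 12 to 13 mm in all.
- **Lid:** raised by its handle and released. The arm then withdrew straight up, so it touches nothing.

**Last checks**
- The lid stands at about 73.6 degrees, worked out from the handle's position in the wrist camera's depth picture.
- The bar is still drawn back after release. The last reading, from higher up, put it 1 to 1.5 mm short of the one at the catch. I put that down to camera calibration, but it leaves the bar only slightly above the required 10.5 mm.
- By eye, the bystanders look where they stood in the final side picture. The arm hid the bowl and roll in the top picture. I did not measure their positions.
- Knob twist could not be read directly. I limited it by turning about 0.05 rad between checks of the bar and stopping when it moved.

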